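# Turn the lamps off and hold the curing box open

## Robot

A 7-joint arm with a two-finger parallel gripper is mounted at the origin on the work surface. World frame = base frame: x ahead of the robot, y to its left, z up, the work surface at z = 0. Lengths are in mm, angles in rad, forces in N, time in s.
With the tool pointing down it reaches from about 400 to 850 mm from the base axis. Payload 4.5 kg.
Tool frame: the origin (TCP) lies on the centre line of the jaws, within the pads' length; the fingertips stand 22 mm ahead of it and the grasp point (between the pads) lies 3 mm ahead of it (robot.tcp_to_tips is the z of the fingertips in the tool frame, in mm); z points along the fingers, x is the direction in which the jaws open and shut, and the axes are right-handed (so a half turn about z gives the same grasp; the last joint's range is limited). The gripper opens to 85 mm and grips with 20 to 120 N. Pads are 22 mm wide; open, the fingers measure 114 mm over their backs; the gripper's body (76 mm by 85 mm) begins 54 mm behind the grasp point. The pads swing forward as they close: fully open they stand 13 mm farther back than shut.
Start: joints at [-1.085, 0.689, -0.195, 1.565, 0.157, 0.902, -0.215], TCP at [272.851, 562.321, 253.317] pointing down, gripper open.
Joint ranges: [-3.01, 3.01], [-0.46, 2.08], [-1.47, 1.51], [0.13, 2.56], [-1, 4.14], [0.04, 2.09], [-2.66, 2.66]. Speed limits (rad/s): [2.57, 2.57, 3.14, 3.14, 3.14, 3.14, 3.14].

## Interface

Orientations are given as a unit quaternion [w, x, y, z].
In Python, from plant import robot gives the robot as it stands.
- The arm moves only by the tool apply_moves, never from a script. Its argument "motion" is a list of rows, each an object with "grip": the closure, from 0 (fully open) to 1 (shut); "linear": the shift along the world's x, y, z in mm, a list of three; "rotation": the turn, a rotation vector about the world's x, y, z in degrees, a list of three. In form: [{"grip": grip, "linear": [dx, dy, dz], "rotation": [wx, wy, wz]}, ...]. A call has 1 to 8 rows; each row is the pose to reach, as a shift and turn from the pose commanded when the call began; what a row does not reach only later rows make up. A row lasts 1/8 s, in which the tool goes at most 62.5 mm and 10.7 degrees, less where a joint would pass 70% of its speed; a pose out of reach is approached as far as the arm can. A call with a gripper value outside its range is refused whole. The fingers move at their own pace and stop on an object; "squeeze" is the grip in N (left out, the last holds). Time passes only in rows, so rows that repeat a pose let the fingers close. It gives the time, the measured TCP pose, the force and the opening at its end, in the units of the state.
- robot.state(): the state, without advancing time (a new reading comes with each control period).
- robot.read_camera(name): name is "scene" or "top"; returns a dict with "image" (480x640x3 uint8, red, green, blue), "range_z" (480x640 float32, mm along the optical axis (not along the pixel's ray), 0 where there is no reading), "camera_matrix" (3x3 intrinsics, pixels), "k1" (the pictures are not rectified: a ray, as slopes to the right and down, at radius r is drawn at 1 + k1 r^2 times it, then the intrinsics apply), "view" (4x4, takes a point from world to camera coordinates). Camera axes: x right, y down, z forward; pixel columns grow to the right and rows downward; lengths in mm; the calibration is good to about 2 mm. A picture is of the moment at which its call begins.
- robot.finish_job(): hands the job in, once; it reports no verdict.
The state is a dict: "t": time; "q": joint angles; "qvel": joint speeds; "effort": joint torques, N m; "eef_pos": TCP position; "tcp_rot": TCP orientation; "wrist_force": force on the tool from outside, world axes, zero at the start; "torque": the same for the moment, N m; "finger_gap": opening from 0.0 (shut) to 1.0 (fully open).
Only numpy, scipy, OpenCV 4.12 (cv2) and the standard library are available. Lean on these libraries where they do the work, as an engineer would, in place of code of your own. Each camera call takes 0.05 s, during which the arm holds its last target.

## Task

The boards in the lamp curing box are done: first pull the lamp fader on its console all the way down to off, at the front end of its slot, and only then lift the box's lid and hold it 60 degrees open so that a colleague can take the boards out. The lid drops shut if it is let go, so finish while you are still holding it there, and leave the other things on the bench where they are.

Things in the scene. Friction and masses are not known exactly. Their poses are not given: they have to be found in the camera images.
- lid_hinge (a point): Middle of the lid's hinge line, fixed to the box at its back: the line runs along y, 101 mm above the bench, 195 mm behind the box's front face. Axes as curer.
- curer: Lamp curing box, a grey bench machine fixed in place. Origin on the bench under the chamber's centre; x from its front (bar handle side, facing the robot) to its back, y to the left seen from the front, z up. Chamber 200 mm deep (x), 280 wide (y), 100 high, lid on top. Console: block 110 mm wide joined to its -y (right) side, flat deck 120 mm above the bench, with the fader.
- lid (a joint): Opening angle of the lid, rad: 0 shut (level), grows as its front edge rises, stop at 1.4; 60 degrees is 1.047. White hood 200 x 280 x 30 mm (101 to 131 mm above the bench when shut, low fins at the back) with an amber window, about 0.9 kg. The hinge is nearly free, with no stay: it falls shut from any angle. Holding it by the bar takes about 4 N upwards.
- lid_bar (a point): Middle of the lid's bar handle: round steel bar 12 mm thick, 160 mm long, parallel to the hinge line, on end brackets 50 mm in front of the lid's front face (44 mm free between). Shut, it lies 245 mm in front of the hinge line and 15 mm above it; it moves with the lid on an arc about that line. Axes as curer when shut; they turn with the lid. The bar can turn between gripping fingers.
- fader (a joint): Position of the lamp fader in m: 0 at the off stop (front end of the slot, where the white tapering scale is thinnest), 0.100 at the full stop (back end). It slides with about 1.5 N of friction and stays where it is left.
- fader_cap (a point): Middle of the fader's cap: grey plastic block 14 mm along the slot (x), 24 mm across (y), 20 mm tall, its top 24 mm above the deck (this point: 134 mm above the bench). Slides along x; axes as curer. The slot lies 196 mm to the right (-y) of the lid's middle; at off the cap is 165 mm in front of the hinge line.
- bottle: Bystander: white plastic bottle with a black cap, 56 mm in diameter, 135 mm tall, standing loose; origin at the centre of its underside.
- carton: Bystander: small loose cardboard box, 85 x 60 x 50 mm; origin at the centre of its underside.
- tape: Bystander: loose roll of brown tape lying flat, 84 mm outside, 68 mm inside, 25 mm high; origin at the centre of its underside.

How it is judged:
By the outcome, as a careful person would: the job done as asked, in the order asked, and still so for the second after the job is handed in, while the arm keeps its last pose, push and grip.
It also fails if it takes over 48 s, if anything falls off the work surface, if the arm or the gripper's body presses on something with over 40 N, if the wrist force passes 120 N, or if a joint passes its speed limit or range.

## Working session

There is one attempt and no reset: what is moved stays moved. The work goes in short steps, Python scripts to look and compute and a tool call to move; the robot and the scene stay as the last step left them, time stands still between calls to the robot, and variables do not carry over. Pictures are saved under pics/ and viewed, and the job is handed in when it is done.

Besides the shell and the picture viewer there is one more tool, called after "Request:" as name([rows], argument=value, ...), one row to a line, values as JSON. apply_moves: Moves the arm, as the interface text tells. Its arguments: {"type":"object","properties":{"motion":{"type":"array","items":{"type":"object","properties":{"grip":{"type":"number"},"linear":{"type":"array","items":{"type":"number"}},"rotation":{"type":"array","items":{"type":"number"}}}}},"squeeze":{"type":"number"}},"required":["motion"]}

```bash
ls; mkdir -p pics
cat > h.py <<'E'
import numpy as np,cv2
from plant import robot
def snap(n,tag):
    c=robot.read_camera(n); cv2.imwrite(f'pics/{tag}.png',c['image'][:,:,::-1]); np.savez(f'pics/{tag}.npz',**{k:c[k] for k in c}); return c
def load(tag): return dict(np.load(f'pics/{tag}.npz'))
def ray(c,u,v):
    K=c['camera_matrix'];k=float(c['k1'])
    d=np.array([(u-K[0,2])/K[0,0],(v-K[1,2])/K[1,1]]);p=d.copy()
    for _ in range(30): p=d/(1+k*(p@p))
    R=c['view'][:3,:3];t=c['view'][:3,3]
    return -R.T@t, R.T@np.array([p[0],p[1],1])
def onz(c,u,v,z):
    o,d=ray(c,u,v); return o+d*(z-o[2])/d[2]
def pt(c,u,v):
    o,d=ray(c,u,v); return o+d*c['range_z'][int(round(v)),int(round(u))]
def cloud(c):
    K=c['camera_matrix'];k=float(c['k1'])
    v,u=np.mgrid[0:480,0:640]
    d=np.stack([(u-K[0,2])/K[0,0],(v-K[1,2])/K[1,1]],-1);p=d.copy()
    for _ in range(30): p=d/(1+k*(p**2).sum(-1,keepdims=True))
    P=np.concatenate([p,np.ones((480,640,1))],-1)*c['range_z'][...,None]
    R=c['view'][:3,:3];t=c['view'][:3,3]
    W=(P-t)@R; W[c['range_z']==0]=np.nan
    return W
E
python3 - <<'E'
from h import *
for n in('scene','top'):
    c=snap(n,n+'0');print(c['view'],c['camera_matrix'],c['k1'])
print(robot.state())
E
```

```text
pics
[[-5.20483064e-01  8.53846212e-01 -6.63529655e-03  2.52454264e+02]
 [ 6.62003366e-01  3.98608102e-01 -6.34714995e-01 -3.21483054e+02]
 [-5.39304111e-01 -3.34750994e-01 -7.72717832e-01  1.25100609e+03]
 [ 0.00000000e+00  0.00000000e+00  0.00000000e+00  1.00000000e+00]] [[448.12955425   0.         318.78956416]
 [  0.         448.12955425 241.67362254]
 [  0.           0.           1.        ]] 0.03988255658132205
[[-2.21505153e-02 -9.99441233e-01  2.50315072e-02  2.65633076e+01]
 [-9.85096390e-01  1.75471611e-02 -1.71105811e-01  5.64838535e+02]
 [ 1.70570971e-01 -2.84485293e-02 -9.84934630e-01  1.09304922e+03]
 [ 0.00000000e+00  0.00000000e+00  0.00000000e+00  1.00000000e+00]] [[515.4847984    0.         318.22661278]
 [  0.         515.4847984  244.33557265]
 [  0.           0.           1.        ]] -0.07098064376539795
{'t': 0.1, 'q': array([-1.08518155,  0.68987442, -0.19456554,  1.56625016,  0.15731102,
        0.90246924, -0.21507707]), 'qvel': array([-1.24286742e-04, -2.56734372e-03, -1.38095071e-03,  7.43040595e-05,
       -9.15912906e-04, -1.06384602e-03, -6.52595187e-05]), 'effort': array([-3.45964538e-03, -5.40608990e+01, -1.27132069e+00, -1.58988082e+01,
        9.45063250e-03,  4.45467420e-03, -2.31496443e-05]), 'eef_pos': array([272.65544973, 561.79186544, 252.57869004]), 'tcp_rot': array([ 4.66321617e-04,  8.47487427e-01,  5.30814861e-01, -6.54060924e-04]), 'wrist_force': array([0.13385496, 0.00524705, 0.78808939]), 'torque': array([ 0.03472948, -0.00520199,  0.00800925]), 'finger_gap': 0.9985536712331763}
```

View pics/scene0.png

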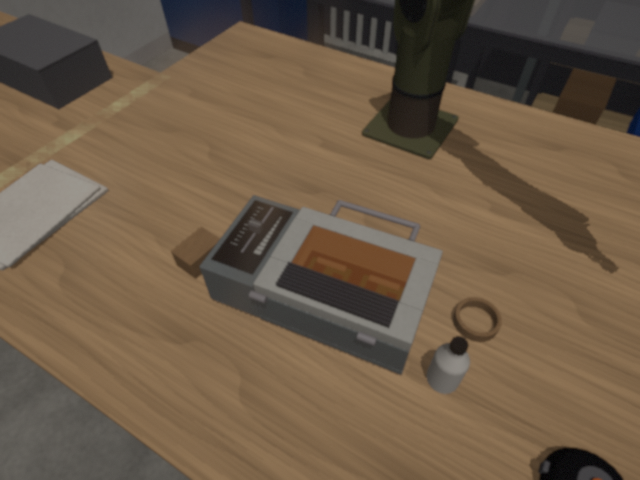

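View pics/top0.png

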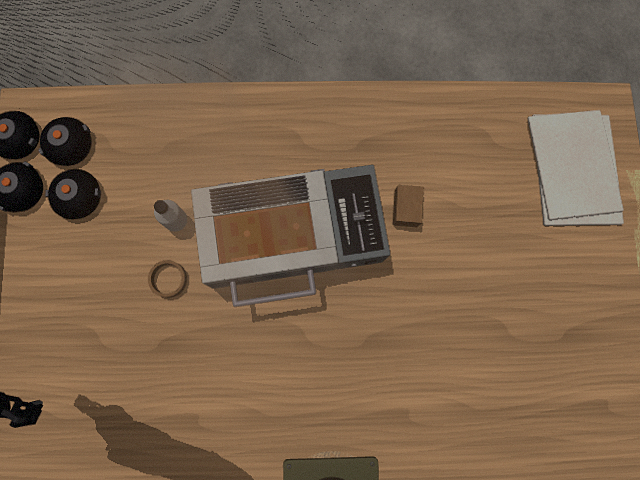

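The top view shows the bar from about (235,302) to (315,292), the fader near (360,215), the bottle at (168,215), the tape at (168,280) and the carton at (408,205). I'll zoom in to measure these more closely.

Run:
```python
from h import *
c=load('top0');W=cloud(c)
im=c['image'][:,:,::-1]
a=cv2.resize(im[150:320,180:430],None,fx=3.2,fy=3.2,interpolation=cv2.INTER_CUBIC);cv2.imwrite('pics/z1.png',a)
s=load('scene0')
cv2.imwrite('pics/z2.png',cv2.resize(s['image'][180:380,160:460,::-1],None,fx=2.6,fy=2.6,interpolation=cv2.INTER_CUBIC))
cv2.imwrite('pics/z3.png',cv2.resize(im[165:270,320:395],None,fx=5.5,fy=5.5,interpolation=cv2.INTER_CUBIC))
# hood top z, deck z
m=(W[...,2]>120)&(W[...,2]<145); 
print('lidish',m.sum())
for u,v in[(210,240),(360,190),(350,255),(360,215),(275,298),(260,240)]:print(u,v,pt(c,u,v))
```

```text
lidish 16817
210 240 [564.00035027 239.43145433 130.54434989]
360 190 [667.98653829 -73.74140112 120.41143914]
350 255 [528.99952033 -47.76973136 121.87517982]
360 215 [608.50135882 -69.18090948 142.88272888]
275 298 [443.3826881  107.55089207 123.47057552]
260 240 [562.46922136 137.03386148 128.94956235]
```

View pics/z1.png

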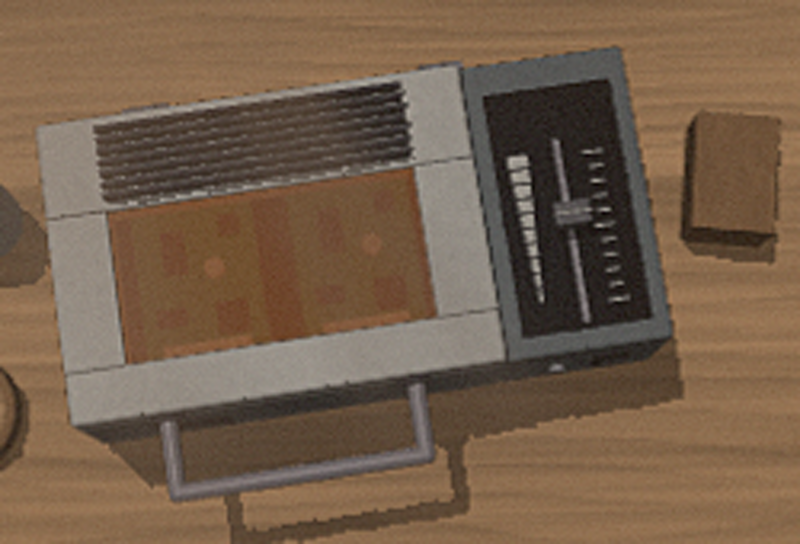

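View pics/z3.png

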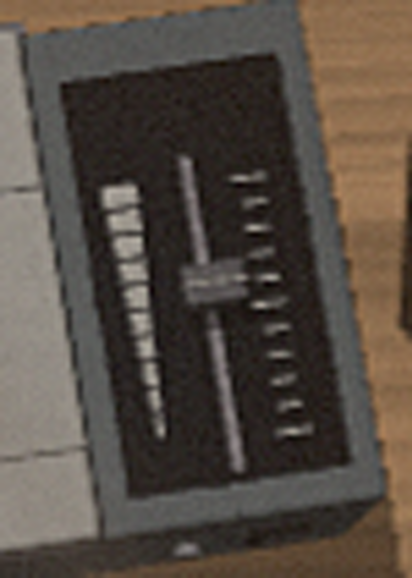

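View pics/z2.png

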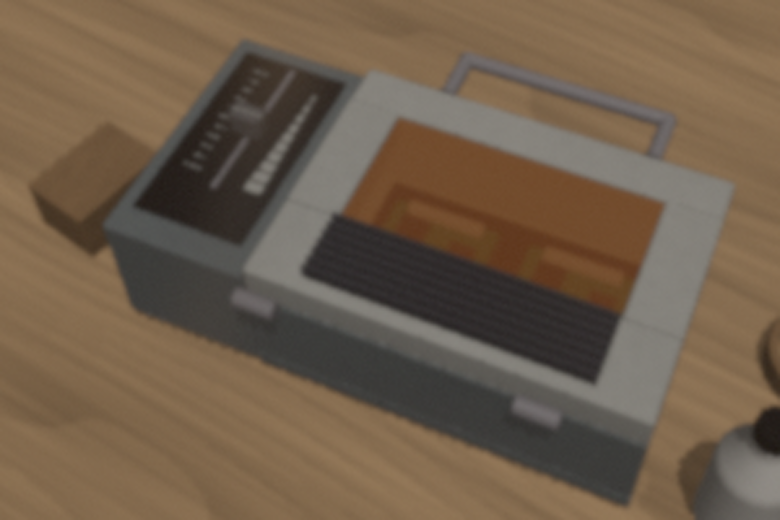

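Run:
```python
from h import *
c=load('top0')
f=lambda x,y,z:onz(c,180+(x+.5)/3.2-.5,150+(y+.5)/3.2-.5,z)[:2]
BL,BR,FR,FL=[f(x,y,131) for x,y in[(38,127),(460,65),(504,360),(72,425)]]
print(BL,BR,FR,FL,np.linalg.norm(BL-BR),np.linalg.norm(FL-FR),np.linalg.norm(BL-FL),np.linalg.norm(BR-FR))
for a,b in[(BR,BL),(FR,FL)]: d=b-a;print('yaw y',np.degrees(np.arctan2(-d[0],d[1])))
for a,b in[(FL,BL),(FR,BR)]: d=b-a;print('yaw x',np.degrees(np.arctan2(d[1],d[0])))
B1,B2=f(175,493,122),f(432,457,122)
print('bar',B1,B2,np.linalg.norm(B1-B2),(B1+B2)/2, np.degrees(np.arctan2(-(B1-B2)[0],(B1-B2)[1])))
yaw=np.radians(7.5)
g=lambda x,y,z:onz(c,320+(x+.5)/5.5-.5,165+(y+.5)/5.5-.5,z)[:2]
print('cap',g(215,281,144),'slot',g(184,157,120),g(239,471,120))
# bar by depth
W=cloud(c);m=(W[...,2]>105)&(W[...,2]<135);
m[:, :]&=True
sub=np.zeros_like(m);sub[285:306,232:320]=1
P=W[m&sub];P=P[P[:,0]<470]
print(len(P),P.mean(0))
```

```text
[672.16332866 279.63214188] [709.82151734   3.20281262] [513.33969974 -20.18391083] [476.88361326 254.11891939] 278.9826396986676 276.7148151244757 196.93930986632557 197.86875317077912
yaw y 7.757693865479505
yaw y 7.57050207648155
yaw x 7.443511538355261
yaw x 6.7878333152181805
bar [433.44786229 190.06974574] [453.13869387  26.86792379] 164.3854115697278 [443.29327808 108.46883477] 6.879668173465313
cap [606.8521164  -66.28895209] slot [661.44058673 -58.77373375] [538.7891055  -75.39617878]
588 [446.38937731 116.99744187 121.64951309]
```

Request:
apply_moves([
  {"grip": 1,"linear": [15,-25,0],"rotation": [0,0,-3]},
  {"grip": 1,"linear": [40,-70,0],"rotation": [0,0,-7]},
  {"grip": 1,"linear": [70,-118,0],"rotation": [0,0,-11]},
  {"grip": 1,"linear": [100,-168,0],"rotation": [0,0,-15]},
  {"grip": 1,"linear": [130,-218,0],"rotation": [0,0,-20]},
  {"grip": 1,"linear": [158,-268,0],"rotation": [0,0,-24]},
  {"grip": 1,"linear": [185,-314,0],"rotation": [0,0,-28]},
  {"grip": 1,"linear": [210,-356,0],"rotation": [0,0,-32]},
], squeeze=40)

```text
t: 1.1
eef_pos: [483.5, 204.3, 253.1]
tcp_rot: [0.0, 0.961, 0.275, -0.0]
wrist_force: [1.0, 1.4, -0.4]
finger_gap: -0.003
```

Request:
apply_moves([
  {"grip": 1,"linear": [25,-43,0],"rotation": [0,0,-4]},
  {"grip": 1,"linear": [52,-88,0],"rotation": [0,0,-8]},
  {"grip": 1,"linear": [80,-135,0],"rotation": [0,0,-12]},
  {"grip": 1,"linear": [108,-182,0],"rotation": [0,0,-16]},
  {"grip": 1,"linear": [132,-222,0],"rotation": [0,0,-20]},
  {"grip": 1,"linear": [150,-252,0],"rotation": [0,0,-23]},
  {"grip": 1,"linear": [158,-268,-20],"rotation": [0,0,-24.6]},
  {"grip": 1,"linear": [158,-268,-40],"rotation": [0,0,-24.6]},
])

```text
t: 2.1
eef_pos: [640.3, -62.9, 211.2]
tcp_rot: [0.0, 0.998, 0.065, -0.001]
wrist_force: [-0.5, -0.2, -0.1]
finger_gap: 0.002
```

Run:
```python
from h import *
print(robot.state(),robot.tcp_to_tips)
c=snap('top','top1');cv2.imwrite('pics/z4.png',cv2.resize(c['image'][130:310,260:460,::-1],None,fx=3,fy=3,interpolation=cv2.INTER_CUBIC))
s=snap('scene','scene1');cv2.imwrite('pics/z5.png',cv2.resize(s['image'][80:330,160:460,::-1],None,fx=2.4,fy=2.4,interpolation=cv2.INTER_CUBIC))
```

```text
{'t': 2.1, 'q': array([ 0.01876043,  0.75963279,  0.01368447,  1.55320908, -0.01211051,
        0.83042213,  0.16613324]), 'qvel': array([-0.01840201,  0.18541637, -0.04764052,  0.18439643, -0.0037082 ,
       -0.3448289 , -0.00647293]), 'effort': array([ 1.30547103e+00, -5.78182232e+01,  2.29367852e+00, -1.59567314e+01,
        1.12085834e-01,  3.18130050e-01,  8.75083089e-03]), 'eef_pos': array([640.28041389, -62.93308307, 211.19245483]), 'tcp_rot': array([ 1.66782973e-04,  9.97911673e-01,  6.45879595e-02, -8.13081476e-04]), 'wrist_force': array([-0.54189119, -0.23687808, -0.09989446]), 'torque': array([ 0.07413773,  0.00888291, -0.01512886]), 'finger_gap': 0.0024728609839954744} 22.0
```

View pics/z5.png

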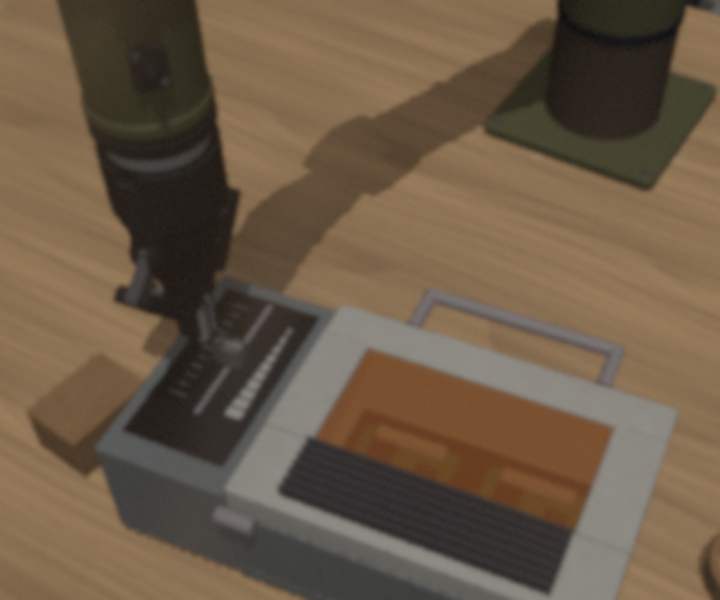

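The closed fingers are above the slot behind the cap, which is at about (228,348) in the crop. Next I lower them.

Request:
apply_moves([
  {"grip": 1,"linear": [0,0,-15],"rotation": [0,0,0]},
  {"grip": 1,"linear": [0,0,-35],"rotation": [0,0,0]},
  {"grip": 1,"linear": [0,0,-50],"rotation": [0,0,0]},
  {"grip": 1,"linear": [0,0,-58],"rotation": [0,0,0]},
  {"grip": 1,"linear": [0,0,-61],"rotation": [0,0,0]},
  {"grip": 1,"linear": [0,0,-61],"rotation": [0,0,0]},
])

```text
t: 2.95
eef_pos: [641.1, -61.7, 152.6]
tcp_rot: [0.0, 0.998, 0.066, 0.0]
wrist_force: [-0.7, 0.1, 0.6]
finger_gap: 0.001
```

Run:
```python
from h import *
c=snap('top','top2');cv2.imwrite('pics/z6.png',cv2.resize(c['image'][130:310,260:460,::-1],None,fx=3,fy=3,interpolation=cv2.INTER_CUBIC))
s=snap('scene','scene2');cv2.imwrite('pics/z7.png',cv2.resize(s['image'][180:300,190:320,::-1],None,fx=4.5,fy=4.5,interpolation=cv2.INTER_CUBIC))
```

```text
(no output)
```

View pics/z7.png

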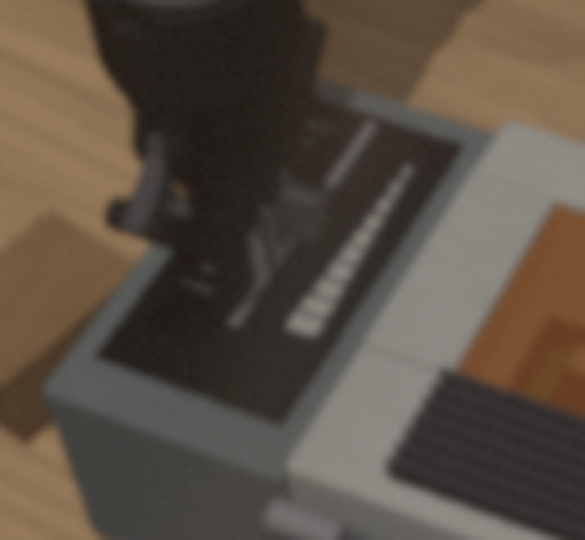

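Fingers are down on the slot line just behind the cap. Now I push towards the front.

Request:
apply_moves([
  {"grip": 1,"linear": [-6,-0.8,0],"rotation": [0,0,0]},
  {"grip": 1,"linear": [-13,-1.7,0],"rotation": [0,0,0]},
  {"grip": 1,"linear": [-20,-2.6,0],"rotation": [0,0,0]},
  {"grip": 1,"linear": [-27,-3.6,0],"rotation": [0,0,0]},
  {"grip": 1,"linear": [-34,-4.5,0],"rotation": [0,0,0]},
  {"grip": 1,"linear": [-41,-5.4,0],"rotation": [0,0,0]},
  {"grip": 1,"linear": [-48,-6.3,0],"rotation": [0,0,0]},
  {"grip": 1,"linear": [-54,-7.1,0],"rotation": [0,0,0]},
])

```text
t: 4.05
eef_pos: [586.5, -69.0, 152.5]
tcp_rot: [0.0, 0.998, 0.065, 0.0]
wrist_force: [2.2, -0.6, 1.5]
finger_gap: -0.004
```

Request:
apply_moves([
  {"grip": 1,"linear": [-4,-0.5,0],"rotation": [0,0,0]},
  {"grip": 1,"linear": [-7,-0.9,0],"rotation": [0,0,0]},
  {"grip": 1,"linear": [-9,-1.2,0],"rotation": [0,0,0]},
])

```text
t: 4.42
eef_pos: [577.7, -70.1, 152.3]
tcp_rot: [0.0, 0.998, 0.066, 0.0]
wrist_force: [1.7, -1.4, 0.2]
finger_gap: -0.005
```

Request:
apply_moves([
  {"grip": 1,"linear": [-2,-0.3,0],"rotation": [0,0,0]},
  {"grip": 1,"linear": [-4,-0.5,0],"rotation": [0,0,0]},
  {"grip": 1,"linear": [-5,-0.7,0],"rotation": [0,0,0]},
])

```text
t: 4.8
eef_pos: [572.7, -70.7, 152.3]
tcp_rot: [-0.0, 0.998, 0.066, -0.0]
wrist_force: [1.1, -1.0, -0.1]
finger_gap: -0.002
```

Run:
```python
from h import *
print(robot.state()['wrist_force'],robot.state()['eef_pos'])
s=snap('scene','scene3');cv2.imwrite('pics/z8.png',cv2.resize(s['image'][180:300,190:320,::-1],None,fx=4.5,fy=4.5,interpolation=cv2.INTER_CUBIC))
```

```text
[ 1.12759316 -0.95724458 -0.1207987 ] [572.73709094 -70.67206511 152.30389115]
```

View pics/z8.png

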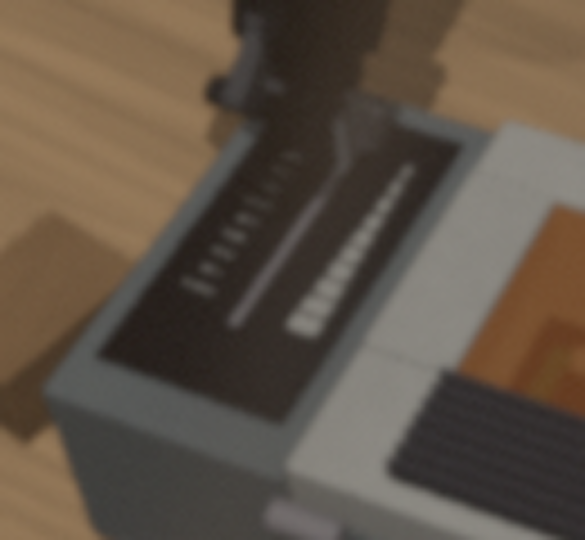

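The cap (375,120 in the crop) is pushed to near the slot's front end. I keep pushing until the force shows it has reached the stop.

Request:
apply_moves([
  {"grip": 1,"linear": [-1.5,-0.2,0],"rotation": [0,0,0]},
  {"grip": 1,"linear": [-3,-0.4,0],"rotation": [0,0,0]},
  {"grip": 1,"linear": [-3,-0.4,0],"rotation": [0,0,0]},
])

```text
t: 5.22
eef_pos: [571.7, -70.8, 152.5]
tcp_rot: [-0.0, 0.998, 0.066, 0.002]
wrist_force: [5.8, 0.6, -3.3]
finger_gap: 0.0
```

Request:
apply_moves([
  {"grip": 1,"linear": [-1.5,-0.2,0],"rotation": [0,0,0]},
  {"grip": 1,"linear": [-3,-0.4,0],"rotation": [0,0,0]},
  {"grip": 1,"linear": [-3,-0.4,0],"rotation": [0,0,0]},
])

```text
t: 5.6
eef_pos: [571.4, -70.8, 152.7]
tcp_rot: [0.0, 0.998, 0.066, 0.005]
wrist_force: [9.7, -0.4, -6.2]
finger_gap: -0.0
```

Force rose to about 10 N with no further travel, and the TCP is at x 571.4 against about 571 predicted, so the fader is at the stop. Next I back off, lift and check.

Request:
apply_moves([
  {"grip": 1,"linear": [6,0.8,0],"rotation": [0,0,0]},
  {"grip": 1,"linear": [12,1.6,0],"rotation": [0,0,0]},
  {"grip": 1,"linear": [14,1.8,20],"rotation": [0,0,0]},
  {"grip": 1,"linear": [14,1.8,60],"rotation": [0,0,0]},
  {"grip": 1,"linear": [0,10,100],"rotation": [0,0,0]},
  {"grip": 0.5,"linear": [-40,60,100],"rotation": [0,0,0]},
  {"grip": 0.5,"linear": [-80,115,90],"rotation": [0,0,0]},
  {"grip": 0.5,"linear": [-115,165,80],"rotation": [0,0,0]},
])

```text
t: 6.6
eef_pos: [454.0, 88.9, 233.4]
tcp_rot: [-0.0, 0.998, 0.065, -0.0]
wrist_force: [0.7, 1.9, 0.1]
finger_gap: 0.498
```

Run:
```python
from h import *
print(robot.state())
c=snap('top','top4');cv2.imwrite('pics/z9.png',cv2.resize(c['image'][150:320,200:430,::-1],None,fx=3.4,fy=3.4,interpolation=cv2.INTER_CUBIC))
s=snap('scene','scene4');cv2.imwrite('pics/z10.png',cv2.resize(s['image'][130:330,180:460,::-1],None,fx=2.8,fy=2.8,interpolation=cv2.INTER_CUBIC))
```

```text
{'t': 6.6, 'q': array([-0.31077209,  0.51573314,  0.02717497,  2.06790295, -0.02603372,
        0.55904302, -0.13459296]), 'qvel': array([-1.0165835 , -0.10786418,  0.04603998,  0.69988745, -0.06731279,
       -0.60057131, -0.88193708]), 'effort': array([  7.27558404, -41.69296145,   2.33675793, -10.74100435,
         0.22212176,   0.9069241 ,   0.95426939]), 'eef_pos': array([453.97393815,  88.94033738, 233.44489083]), 'tcp_rot': array([-1.12585609e-04,  9.97873346e-01,  6.51812387e-02, -4.22941458e-04]), 'wrist_force': array([0.69725276, 1.86569452, 0.10845756]), 'torque': array([ 0.10694771, -0.06496996,  0.04234183]), 'finger_gap': 0.4980009886807851}
```

View pics/z9.png

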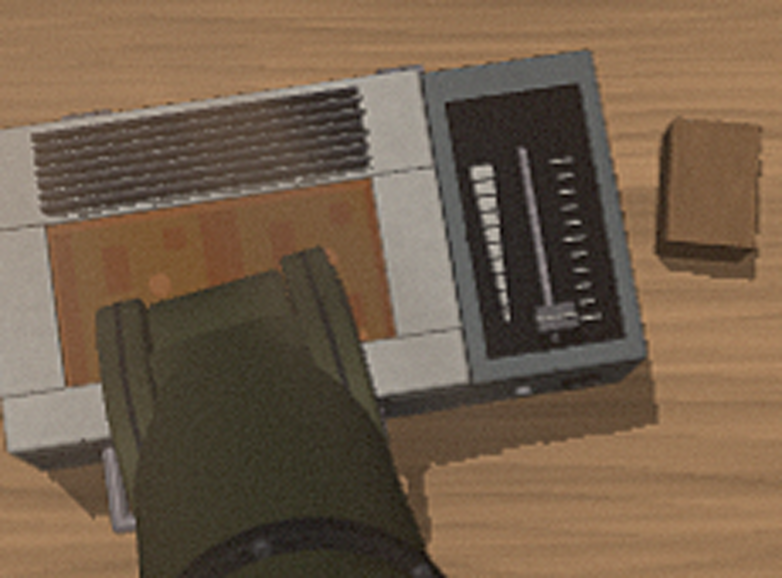

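View pics/z10.png

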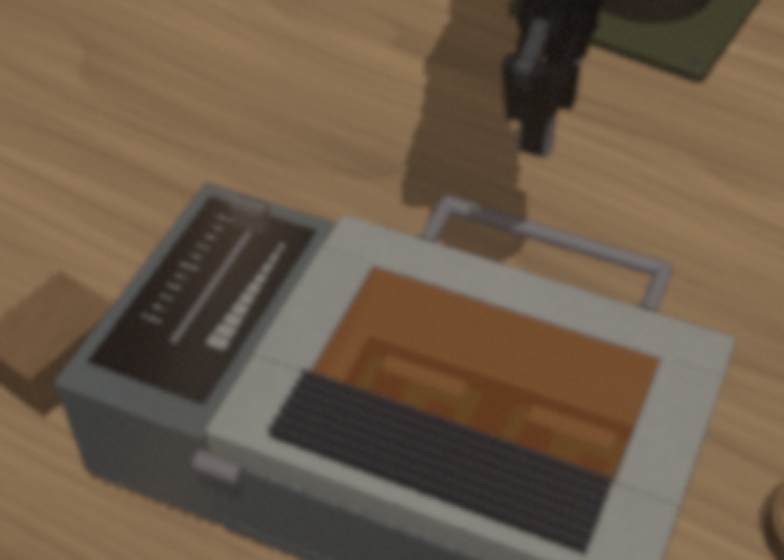

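The fader cap is at the front end of its slot (556,316 in the crop) and everything else is undisturbed. Now I go down over the bar.

Request:
apply_moves([
  {"grip": 0.5,"linear": [-7,16.5,-10],"rotation": [0,0,0]},
  {"grip": 0.5,"linear": [-7,16.5,-30],"rotation": [0,0,0]},
  {"grip": 0.5,"linear": [-7,16.5,-55],"rotation": [0,0,0]},
  {"grip": 0.5,"linear": [-7,16.5,-80],"rotation": [0,0,0]},
  {"grip": 0.5,"linear": [-7,16.5,-100],"rotation": [0,0,0]},
  {"grip": 0.5,"linear": [-7,16.5,-110],"rotation": [0,0,0]},
  {"grip": 0.5,"linear": [-7,16.5,-113],"rotation": [0,0,0]},
  {"grip": 0.5,"linear": [-7,16.5,-113],"rotation": [0,0,0]},
])

```text
t: 7.7
eef_pos: [449.0, 104.2, 120.7]
tcp_rot: [-0.0, 0.998, 0.065, 0.0]
wrist_force: [0.6, 0.1, 0.6]
finger_gap: 0.497
```

Run:
```python
from h import *
print(robot.state()['eef_pos'],robot.state()['wrist_force'])
c=load('top4')
print('cap',onz(c,200+556.5/3.4-.35,150+314/3.4-.35,144))
s=snap('scene','scene5');cv2.imwrite('pics/z11.png',cv2.resize(s['image'][130:280,300:460,::-1],None,fx=4,fy=4,interpolation=cv2.INTER_CUBIC))
```

```text
[449.03934466 104.22857012 120.74323675] [0.56039103 0.05495064 0.63956319]
cap [551.87181737 -73.78932658 144.        ]
```

View pics/z11.png

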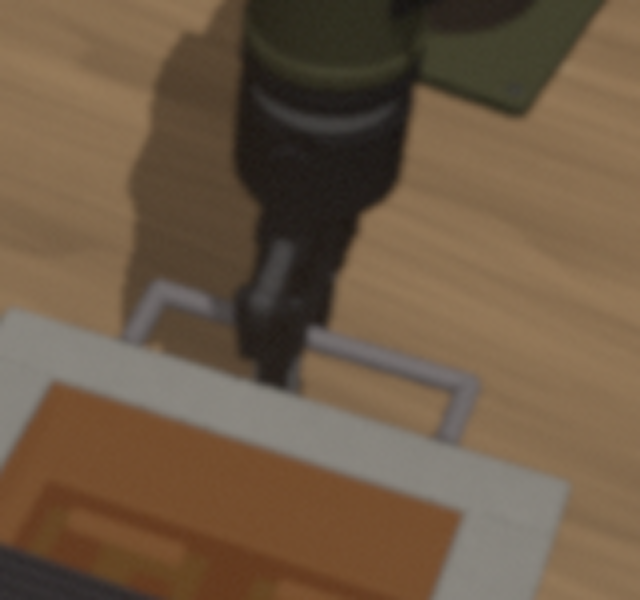

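The fingers straddle the bar near its middle, with the rear finger in the gap. I centre on the bar and close.

Request:
apply_moves([
  {"grip": 0.5,"linear": [-4,5,-1],"rotation": [0,0,0]},
  {"grip": 0.7,"linear": [-4,5,-1.5],"rotation": [0,0,0]},
  {"grip": 1,"linear": [-4,5,-1.5],"rotation": [0,0,0]},
  {"grip": 1,"linear": [-4,5,-1.5],"rotation": [0,0,0]},
  {"grip": 1,"linear": [-4,5,-1.5],"rotation": [0,0,0]},
], squeeze=40)

```text
t: 8.38
eef_pos: [445.8, 109.7, 119.2]
tcp_rot: [-0.0, 0.998, 0.066, 0.001]
wrist_force: [1.0, 0.9, 3.1]
finger_gap: 0.126
```

The opening of 0.126 is about 11 mm, so the bar is gripped. I lift along the arc.

Request:
apply_moves([
  {"grip": 1,"linear": [0.9,0.1,10.7],"rotation": [0,0,0]},
  {"grip": 1,"linear": [2.2,0.3,21.3],"rotation": [0,0,0]},
  {"grip": 1,"linear": [4.0,0.5,31.9],"rotation": [0,0,0]},
  {"grip": 1,"linear": [6.3,0.8,42.3],"rotation": [0,0,0]},
  {"grip": 1,"linear": [9.0,1.2,52.7],"rotation": [0,0,0]},
  {"grip": 1,"linear": [12.1,1.6,62.9],"rotation": [0,0,0]},
  {"grip": 1,"linear": [15.7,2.1,73],"rotation": [0,0,0]},
  {"grip": 1,"linear": [19.7,2.6,82.9],"rotation": [0,0,0]},
], squeeze=50)

```text
t: 9.38
eef_pos: [464.9, 112.3, 202.5]
tcp_rot: [-0.0, 0.998, 0.066, 0.0]
wrist_force: [5.9, 3.1, -7.8]
finger_gap: 0.119
```

Run:
```python
from h import *
print(robot.state()['eef_pos'],robot.state()['wrist_force'],robot.state()['q'])
s=snap('scene','scene6');cv2.imwrite('pics/z12.png',cv2.resize(s['image'][80:330,180:470,::-1],None,fx=2.4,fy=2.4,interpolation=cv2.INTER_CUBIC))
```

```text
[464.85832231 112.27432251 202.54575844] [ 5.91899511  3.11711134 -7.84719236] [-0.35133782  0.5850673   0.02836587  2.05932766 -0.03363001  0.49680639
 -0.16675421]
```

View pics/z12.png

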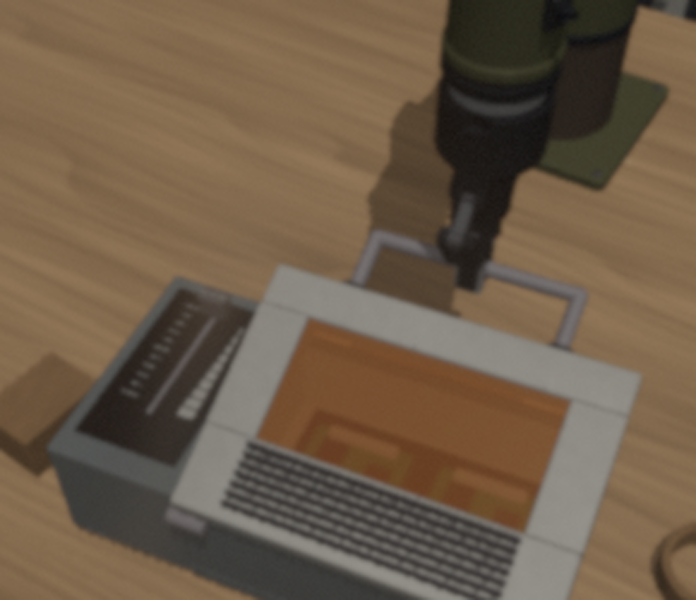

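Request:
apply_moves([
  {"grip": 1,"linear": [4.5,0.6,9.7],"rotation": [0,0,0]},
  {"grip": 1,"linear": [9.3,1.2,19.2],"rotation": [0,0,0]},
  {"grip": 1,"linear": [14.6,1.9,28.5],"rotation": [0,0,0]},
  {"grip": 1,"linear": [20.2,2.7,37.6],"rotation": [0,0,0]},
  {"grip": 1,"linear": [26.3,3.5,46.4],"rotation": [0,0,0]},
  {"grip": 1,"linear": [32.7,4.3,54.9],"rotation": [0,0,0]},
  {"grip": 1,"linear": [39.6,5.2,63.1],"rotation": [0,0,0]},
  {"grip": 1,"linear": [46.7,6.1,71.1],"rotation": [0,0,0]},
])

```text
t: 10.42
eef_pos: [508.7, 118.2, 273.0]
tcp_rot: [0.0, 0.998, 0.066, -0.003]
wrist_force: [-6.2, 4.3, 0.0]
finger_gap: 0.115
```

Request:
apply_moves([
  {"grip": 1,"linear": [7.4,1.0,7.6],"rotation": [0,0,0]},
  {"grip": 1,"linear": [15.3,2.0,14.8],"rotation": [0,0,0]},
  {"grip": 1,"linear": [23.3,3.1,21.8],"rotation": [0,0,0]},
  {"grip": 1,"linear": [31.7,4.2,28.3],"rotation": [0,0,0]},
  {"grip": 1,"linear": [40.4,5.3,34.5],"rotation": [0,0,0]},
  {"grip": 1,"linear": [49.4,6.5,40.3],"rotation": [0,0,0]},
  {"grip": 1,"linear": [58.5,7.7,45.7],"rotation": [0,0,0]},
])

```text
t: 11.3
eef_pos: [566.0, 126.0, 320.6]
tcp_rot: [-0.0, 0.998, 0.066, -0.004]
wrist_force: [-11.3, 2.4, 14.9]
finger_gap: 0.121
```

Run:
```python
from h import *
robot.read_camera('top')
for n in('scene','top'):
  s=snap(n,n+'7')
  W=cloud(s)
st=robot.state();print(st['eef_pos'],st['wrist_force'],st['finger_gap'],st['t'])
s=load('scene7');cv2.imwrite('pics/z13.png',cv2.resize(s['image'][80:330,180:470,::-1],None,fx=2.4,fy=2.4,interpolation=cv2.INTER_CUBIC))
c=load('top7');cv2.imwrite('pics/z14.png',cv2.resize(c['image'][130:320,180:440,::-1],None,fx=3,fy=3,interpolation=cv2.INTER_CUBIC))
```

```text
[567.02203885 126.05247427 321.24147622] [-12.31659493   2.38297726  15.43464381] 0.11223731018398306 11.45
```

View pics/z13.png

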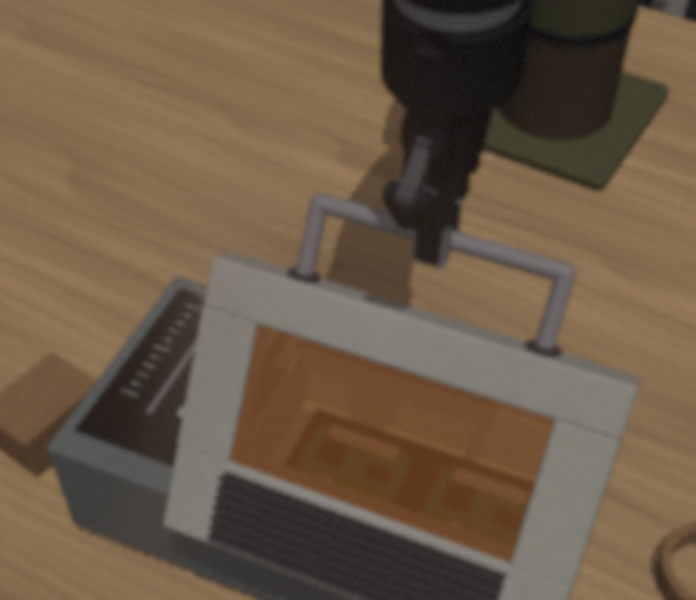

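View pics/z14.png

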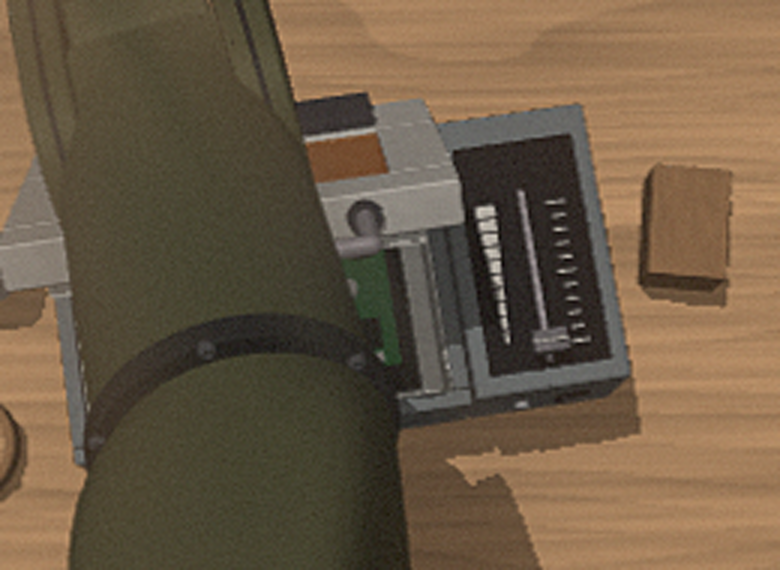

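The scene view shows the lid raised with the bar held (435,235). The top view shows the fader still at the front and the bystanders where they were. I measure the angle by fitting a plane to the hood's top.

```bash
cat > ang.py <<'E'
from h import *
def ang(tag):
    s=load(tag);W=cloud(s)
    # lid white top: hull in scene crop coords z13
    poly=np.array([[222,275],[620,385],[570,570],[175,515]])/2.4+[180,80]
    m=np.zeros((480,640),np.uint8);cv2.fillPoly(m,[poly.astype(np.int32)],1)
    hsv=cv2.cvtColor(s['image'],cv2.COLOR_RGB2HSV)
    m=(m>0)&(hsv[...,1]<60)&(hsv[...,2]>85)
    P=W[m];P=P[np.isfinite(P).all(1)]
    for i in range(6):
        c=P.mean(0);n=np.linalg.svd(P-c,full_matrices=False)[2][2];n*=np.sign(n[2]);r=(P-c)@n
        P=P[abs(r)<max(2.0*r.std(),2)]
    print(tag,len(P),c,n,'rms',r.std(),'tilt',np.degrees(np.arccos(n[2])),'az',np.degrees(np.arctan2(n[1],n[0])))
E
python3 - <<'E'
from ang import *
ang('scene7')
import numpy as np
# tool-based
for hx in(688,):
  p=np.array([567.0,126.05]);h=np.array([688.4,142.2]);ex=np.array([.9914,.1305])
  b=(h-p)@ex; z=321.24-3-101
  print(b,z,np.hypot(b,z),np.hypot(245,15),np.degrees(np.arctan2(z,b)-np.arctan2(15,245)))
E
```

```text
scene7 6221 [640.36316368 142.00797066 228.75372187] [0.82809068 0.11216427 0.5492586 ] rms 0.9193506271234854 tilt 56.683835394854135 az 7.713725972178468
122.46353499999996 217.24 249.3803019580661 245.45875417267155 57.08544215546729
```

The lid is at about 56.7° by the plane fit and 57.1° by tool position. The wrist force of about 20 N points outward along the radius, so I add the last bit with a small outward correction.

Request:
apply_moves([
  {"grip": 1,"linear": [2.5,0.3,2.5],"rotation": [0,0,0]},
  {"grip": 1,"linear": [5,0.6,5],"rotation": [0,0,0]},
  {"grip": 1,"linear": [7.5,1,7.5],"rotation": [0,0,0]},
  {"grip": 1,"linear": [9.5,1.2,9.5],"rotation": [0,0,0]},
  {"grip": 1,"linear": [9.5,1.2,9.5],"rotation": [0,0,0]},
  {"grip": 1,"linear": [9.5,1.2,9.5],"rotation": [0,0,0]},
])

```text
t: 12.2
eef_pos: [578.9, 127.6, 328.3]
tcp_rot: [-0.001, 0.998, 0.066, -0.0]
wrist_force: [-1.7, 5.4, -1.7]
finger_gap: 0.116
```

Run:
```python
from ang import *
snap('scene','scene8');ang('scene8')
st=robot.state();print(st['eef_pos'],st['wrist_force'],st['finger_gap'],st['t'],abs(st['qvel']).max())
p=st['eef_pos'][:2];h=np.array([688.4,142.2]);ex=np.array([.9914,.1305])
b=(h-p)@ex; z=st['eef_pos'][2]-3-101
print(np.hypot(b,z),np.degrees(np.arctan2(z,b)-np.arctan2(15,245)))
```

```text
scene8 6434 [644.23285803 144.01468281 235.77763909] [0.85532004 0.116068   0.50493154] rms 0.9120363315480359 tilt 59.673192317263805 az 7.727903732657508
[578.95332082 127.5684588  328.29548215] [-2.35520902  4.57073343 -0.87399104] 0.12101738662104689 12.25 0.0023103095077663277
249.99980653464084 60.28664013999242
```

Run:
```python
from h import *
s=load('scene0');W=cloud(s)
poly=np.array([[370,80],[725,187],[655,415],[255,270]])/2.6+[160,180]
m=np.zeros((480,640),np.uint8);cv2.fillPoly(m,[poly.astype(np.int32)],1)
hsv=cv2.cvtColor(s['image'],cv2.COLOR_RGB2HSV)
m=(m>0)&(hsv[...,1]<60)&(hsv[...,2]>85)
P=W[m]
for i in range(6):
    c=P.mean(0);n=np.linalg.svd(P-c,full_matrices=False)[2][2];n*=np.sign(n[2]);r=(P-c)@n;P=P[abs(r)<max(2*r.std(),2)]
print(len(P),c,n,np.degrees(np.arctan2(n[:2]@[.9914,.1305],n[2])))
# fader + bystanders before/after
a=load('top0');t=snap('top','top9')
cv2.imwrite('pics/z15.png',t['image'][100:340,100:460,::-1])
s=load('scene8');cv2.imwrite('pics/z16.png',s['image'][:,:,::-1])
```

```text
Traceback (most recent call last):
numpy.linalg.LinAlgError: SVD did not converge
```

Run:
```python
from h import *
s=load('scene0');W=cloud(s)
poly=np.array([[370,80],[725,187],[655,415],[255,270]])/2.6+[160,180]
m=np.zeros((480,640),np.uint8);cv2.fillPoly(m,[poly.astype(np.int32)],1)
hsv=cv2.cvtColor(s['image'],cv2.COLOR_RGB2HSV)
m=(m>0)&(hsv[...,1]<60)&(hsv[...,2]>85)
P=W[m];P=P[np.isfinite(P).all(1)]
for i in range(6):
    c=P.mean(0);n=np.linalg.svd(P-c,full_matrices=False)[2][2];n*=np.sign(n[2]);r=(P-c)@n;P=P[abs(r)<max(2*r.std(),2)]
print(len(P),c,n,np.degrees(np.arctan2(n[:2]@[.9914,.1305],n[2])))
t=snap('top','top9')
cv2.imwrite('pics/z15.png',t['image'][100:340,100:460,::-1])
s=load('scene8');cv2.imwrite('pics/z16.png',s['image'][:,:,::-1])
```

```text
4866 [587.94119411 147.78774714 130.56655325] [-0.00254611 -0.00178227  0.99999517] -0.15795351660075763
```

View pics/z15.png

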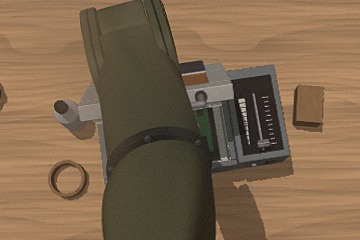

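View pics/z16.png

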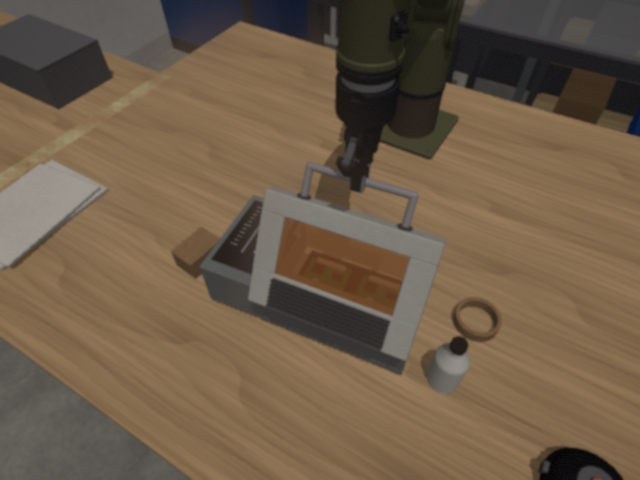

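The fader is still at the front (263,143 in the top crop), the bottle, tape and carton have not moved, and the lid is held by its bar. The shut lid read −0.16° with the same plane fit, so the open angle is about 59.8°. I hand it in now.

```bash
python3 -c "
from plant import robot
print(robot.finish_job());s=robot.state();print(s['t'],s['eef_pos'],s['wrist_force'],s['finger_gap'])"
```

```text
the job is handed in; nothing more can be done
None
the job is handed in; nothing more can be done
```

I pulled the lamp fader to off first. I then gripped the lid's bar, lifted the lid to about 60°, and handed the job in at about 12.3 s while still holding it.

- **Fader:** I pushed it with the closed fingers until it stopped moving, with the force rising to about 10 N. An image put the cap at x = 551.9 mm, against about 550 mm expected at off. It was still at the front of its slot in the last picture.
- **Lid angle:** a plane fit to the hood's top gave 59.7°, or about 59.8° after the −0.16° the same fit read on the shut lid. The tool position gave 60.3°.
- **Radius mismatch:** the tool sat about 250 mm from my estimated hinge line, while the bar should be 245.5 mm from it. The hinge estimate or the bar's place in the pads is therefore off by a few mm.
- **Forces and grip:** the wrist force reached about 20 N near 57°. A small outward correction brought it down to about 5 N at hand-in, with the bar still gripped.
- **Other things:** the bottle, carton and tape looked unmoved in the last pictures; I compared them by eye and did not measure them.
- **Not checked:** the state could not be read after hand-in, so the final second is unconfirmed.

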